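Fit the drum on the spindle sander

ROBOT

A 6-joint arm with a two-finger parallel gripper is mounted at the origin on the work surface. World frame = base frame: x ahead of the robot, y to its left, z up, the work surface at z = 0. Lengths are in m, angles in rad, forces in N, time in s.
With the tool pointing down it reaches from about 0.3 to 0.85 m from the base axis. Payload 5.4 kg.
Tool frame: the origin (TCP) lies at the very end of the fingers, on their centre line; the grasp point (between the pads) lies 19 mm behind it; z points along the fingers, y is the line along which they close (so a half turn about z gives the same grasp; the last joint's range is limited). The gripper opens to 85 mm and grips with 20 to 120 N. Pads are 22 mm wide; open, the fingers measure 114 mm over their backs; the gripper's body (76 mm by 85 mm) begins 54 mm behind the grasp point. The pads swing forward as they close: fully open they stand 13 mm farther back than shut.
Start: joints at [1.117, 0.158, 1.597, -0, 1.386, -0.21], TCP at [0.139, 0.558, 0.231] pointing down, gripper open.
Joint ranges: [-2.91, 2.91], [-0.94, 2.29], [0.18, 2.7], [-1.29, 4.43], [0.17, 2.64], [-3, 3]. Speed limits (rad/s): [2.57, 2.57, 3.14, 3.14, 3.14, 3.14].

INTERFACE

Orientations are given as a unit quaternion [w, x, y, z].
In Python, from workcell import state, capture, camera_params, ticket gives the robot as it stands.
- The arm moves only by the tool jog_arm, never from a script. Its argument "increments" is a list of rows, each a list of 7 numbers: the shift along the tool's x, y, z normalised to -1 to 1, where 1 is 0.5 m, then the turn, a rotation vector about the tool's x, y, z normalised to -1 to 1, where 1 is 180 degrees, then the opening, from -1 (shut) to 1 (fully open). A call has exactly 10 rows; each row is the pose to reach, as a shift and turn from the pose commanded when the call began, along the tool's axes at that moment, turning the shorter way round; what a row does not reach only later rows make up. A row lasts 1/10 s, in which the tool goes at most 50 mm and 8.59 degrees, less where a joint would pass 70% of its speed; a pose out of reach is approached as far as the arm can. A call with a number of a shift or a turn outside -1 to 1 is refused whole. A call with a gripper value outside its range is refused whole. The fingers move at their own pace and stop on an object; "newtons" is the grip in N (left out, the last holds). Time passes only in rows, so rows that repeat a pose let the fingers close, or fill a call up. It gives the time, the measured TCP pose, the force, the opening and the grip force at its end, in the units of the state.
- state(): the state, without advancing time (a new reading comes with each control period).
- capture(name): name is "scene" or "top"; returns the picture (384x512x3 uint8, red, green, blue); there is no depth.
- camera_params(name): a dict with "camera_matrix" (3x3 intrinsics, pixels), "R" (3x3) and "t" (3): a world point X has camera coordinates R X + t. Camera axes: x right, y down, z forward; pixel columns grow to the right and rows downward; lengths in m; the calibration is good to about 2 mm. A picture is of the moment at which its call begins. camera_params takes no time and is no camera call.
- ticket.sign_off(): hands the job in; it is judged then, once.
The state is a dict: "clock": time; "joint_pos": joint angles; "qvel": joint speeds; "effort": joint torques, N m; "position": TCP position; "orientation": TCP orientation; "contact_force": force on the tool from outside, world axes, zero at the start; "wrist_torque": the same for the moment, N m; "gripper_width": finger opening in m; "gripper_force": force on a finger pad.
Only numpy, scipy, OpenCV 4.12 (cv2) and the standard library are available. Lean on these libraries where they do the work, as an engineer would, in place of code of your own. Each camera call takes 0.05 s, during which the arm holds its last target. There are 200 camera calls.

TASK

Set up the spindle sander with its thickest drum: take that drum from the sloping rack, lower it over the upright shaft until it rests fully home on the shoulder, then lower the steel clamping flange onto the shaft, hub up, until it lies flat on the drum; do not let either drop. Last, slide the dust hood along its rails until its mouth stands about 10 mm from the drum without touching it. Leave the other two drums on their pegs, and the oil can and the spanner where they are.

Things in the scene. Friction and masses are not known exactly. Their poses are not given: they have to be found in the camera images.
- sander: Spindle sander let into the bench, fixed: aluminium plate 345 x 180 x 12 mm. Origin on the bench under the shaft's axis, z up; in this frame the plate spans x -85 to 260, y -90 to 90 mm. The dust hood slides on its +x side between rails (y +-59, x 60 to 250 mm, tops 22 mm above the bench). A switch, top 25 mm above the bench, at x -55, y 66 mm
- seat (a point): centre of the upper face of the steel shoulder (diameter 44 mm) at the shaft's foot, on which the drum must rest: 24 mm above the bench; axes as the sander's
- shaft_tip (a point): top of the upright steel shaft, on its axis, 166 mm above the bench. The shaft has diameter 19 mm; its top 10 mm taper to a nose of diameter 9 mm
- hood (a joint): slide of the dust hood, m: 0 = fully back, grows as the hood moves towards the shaft (along the sander's -x), up to 0.112. From the shaft's axis to the hood's mouth it is 130 mm minus this value. The hood stays where it is left; moving it takes about 3 N, more when fast
- hood_mouth (a point): centre of the hood's mouth, the edge that faces the shaft, 46 mm above the bench. The hood is a grey sheet-metal scoop, 112 mm wide over its flanges, 90 mm long from mouth to back, its top 81 mm above the bench (lip 85 mm)
- hood_grip (a point): centre of the black finger grip on top of the hood: an upright tab, 16 mm along the sander's x, 44 mm along y, 34 mm high (81 to 115 mm above the bench), 50 mm behind the mouth; axes as the sander's
- rack: Plywood rack, fixed: sloping board 110 x 250 mm, its back edge 84 mm high, with three drums side by side on pegs. Origin on the bench, 110 mm in front (-x) of the middle peg's foot; y along the row, z up. Pegs: 17 mm thick, 52 mm long, feet at x 110, y -80, 0, 80, z 52 mm, leaning 35 degrees from vertical, tops towards the rack's -x (towards the robot)
- thick_drum: the thickest of three rubber sanding drums with a brown abrasive sleeve: hollow cylinder, outer diameter 51 mm, bore 21 mm, length 110 mm, about 0.3 kg. Origin at the centre of its lower end, z along its axis towards its upper end. It stands on one of the rack's pegs (any of the three), leaning with it
- thick_drum_top (a point): centre of the thick drum's upper end, 110 mm from its origin; axes as the drum's
- middle_drum: a bystander drum on the rack: outer diameter 41 mm, else as the thick one
- thin_drum: a bystander drum on the rack: outer diameter 32 mm, else as the thick one
- flange: steel clamping flange lying on the bench, hub up: disc of diameter 62 mm, 7 mm thick, with a round hub of diameter 38 mm on it, 20 mm high in all, bore 21 mm right through, about 0.16 kg. Origin at the centre of its underside, z up
- flange_top (a point): centre of the flange hub's upper end, 20 mm above its origin
- oil_can: bystander: standing oil can, diameter 54 mm, 182 mm high with its cap. Origin at the centre of its underside
- spanner: bystander: steel spanner 190 mm long, 38 mm wide at most, 8 mm thick, lying flat. Origin at the middle of its underside, x along it
There are look-alikes about, which are no part of the job. What is shaped like the thick_drum but purple or turquoise is not meant.

How it is judged:
By the outcome, as a careful person would: the job done as asked, in the order asked, and still so for the second after the job is handed in, with the robot touching nothing.
It also fails if it takes over 69 s, if anything falls off the work surface, if the arm or the gripper's body presses on something with over 40 N, if the wrist force passes 120 N, or if a joint passes its speed limit or range.

## Working session

There is one attempt and no reset: what is moved stays moved. The work goes in short steps, Python scripts to look and compute and a tool call to move; the robot and the scene stay as the last step left them, time stands still between calls to the robot, and variables do not carry over. Pictures are saved under pics/ and viewed, at most 10 in all, crops included, and the job is handed in when it is done.

Besides the shell and the picture viewer there is one more tool, called after "Call:" as a command line: name --pt "numbers of a row" for each row, then --argument value for the rest. jog_arm: Moves the arm, as the interface text tells. Scaled input: -1 to 1 covers 0.5 m each way for a shift and 180 degrees each way for a turn. Its arguments: {"type":"object","properties":{"increments":{"type":"array","items":{"type":"array","items":{"type":"number","minimum":-1,"maximum":1}}},"newtons":{"type":"number"}},"required":["increments"]}

```bash
mkdir -p pics; ls; python3 - <<'E'
from workcell import state,capture,camera_params
import cv2
print(state())
for n in("scene","top"):
    p=camera_params(n);print(n,p)
    im=capture(n)[:,:,::-1];cv2.imwrite(f"pics/{n}0.png",im)
    cv2.imwrite(f"pics/{n}0b.png",cv2.resize(im,(800,600),interpolation=cv2.INTER_CUBIC))
E
```

```text
pics
{'clock': 0.0, 'joint_pos': array([ 1.11690903e+00,  1.59068015e-01,  1.59824791e+00,  1.75807576e-05,
        1.38616598e+00, -2.10081678e-01]), 'qvel': array([-0.00047294,  0.00109158,  0.00132741, -0.00077106, -0.00027001,
        0.00179344]), 'effort': array([-1.46462899e-03, -3.95989966e+01, -3.31439102e+01, -1.88283425e-04,
        8.13363557e-03,  3.84594330e-06]), 'position': array([0.13854137, 0.55744616, 0.23029838]), 'orientation': array([-3.16039621e-04,  1.21602668e-01,  9.92578409e-01, -8.90230039e-04]), 'contact_force': array([0.37032257, 1.02796265, 0.14148238]), 'wrist_torque': array([-0.03690077,  0.0396121 ,  0.00898657]), 'gripper_force': 0.0, 'gripper_width': 0.08567968744883096}
scene {'camera_matrix': array([[356.68936948,   0.        , 256.5078672 ],
       [  0.        , 356.68936948, 187.40395512],
       [  0.        ,   0.        ,   1.        ]]), 'R': array([[-0.88330508,  0.46872605, -0.00824793],
       [ 0.2825553 ,  0.51826614, -0.80719434],
       [-0.37407839, -0.71532936, -0.59022815]]), 't': array([ 0.47981526, -0.08602565,  1.39310905])}
top {'camera_matrix': array([[463.34746969,   0.        , 251.15812173],
       [  0.        , 463.34746969, 192.24360467],
       [  0.        ,   0.        ,   1.        ]]), 'R': array([[-0.00364684, -0.99996146,  0.00798615],
       [-0.98530636,  0.00222945, -0.17078174],
       [ 0.17075735, -0.00849162, -0.98527652]]), 't': array([0.05068301, 0.59317977, 1.4414745 ])}
```

View pics/scene0b.png

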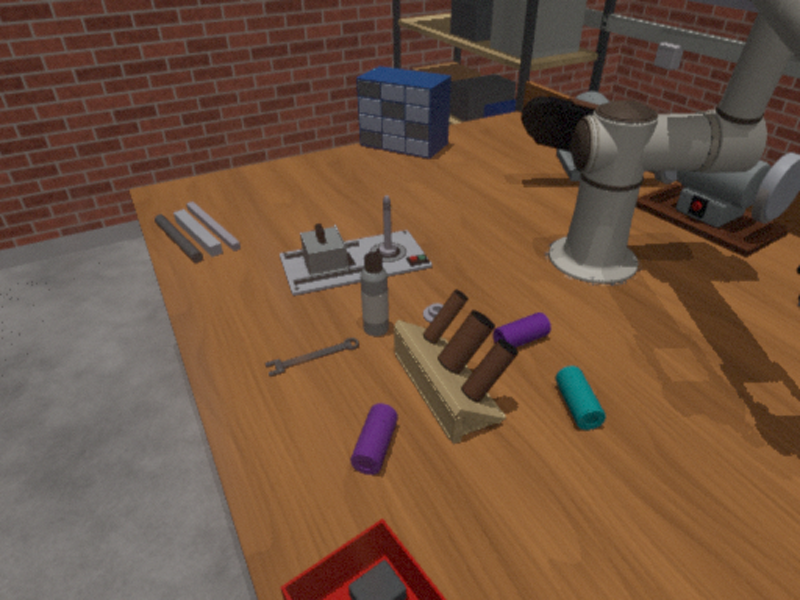

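View pics/top0b.png

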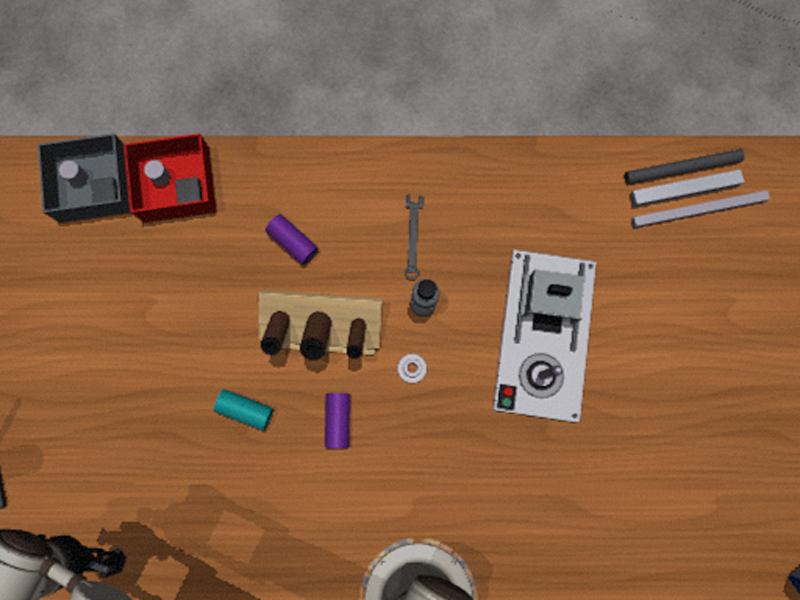

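Top view: the thickest drum is the middle one on the rack, top end at about (315,348) of the 800-px picture. The flange is at (412,368), the shaft at (545,373) and the hood grip at (560,290). Next come enlarged crops for measuring.

```bash
python3 - <<'E'
import cv2,numpy as np
t=cv2.imread("pics/top0.png");s=cv2.imread("pics/scene0.png")
def crop(im,x,y,w,h,k):
    c=cv2.resize(im[y:y+h,x:x+w],None,fx=k,fy=k,interpolation=cv2.INTER_CUBIC)
    for u in range((x+9)//10*10,x+w,10):
        cv2.line(c,(int((u-x+.5)*k),0),(int((u-x+.5)*k),6),(0,255,255),1)
        if u%20==0: cv2.putText(c,str(u),(int((u-x+.5)*k)-10,18),0,.4,(0,255,255),1)
    for v in range((y+9)//10*10,y+h,10):
        cv2.line(c,(0,int((v-y+.5)*k)),(6,int((v-y+.5)*k)),(0,255,255),1)
        if v%20==0: cv2.putText(c,str(v),(8,int((v-y+.5)*k)+4),0,.4,(0,255,255),1)
    return c
A=np.zeros((600,800,3),np.uint8);B=A.copy()
c=crop(t,310,155,80,120,5);A[:600,:400]=c
c=crop(s,175,120,105,70,3.8);A[:c.shape[0],401:401+c.shape[1]]=c[:,:399]
c=crop(s,245,180,100,105,3);A[275:275+c.shape[0],405:405+c.shape[1]]=c
c=crop(t,160,180,130,75,6);B[:c.shape[0],:c.shape[1]]=c
cv2.imwrite("pics/A.png",A);cv2.imwrite("pics/B.png",B[:450])
E
```

```text
(no output)
```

View pics/A.png

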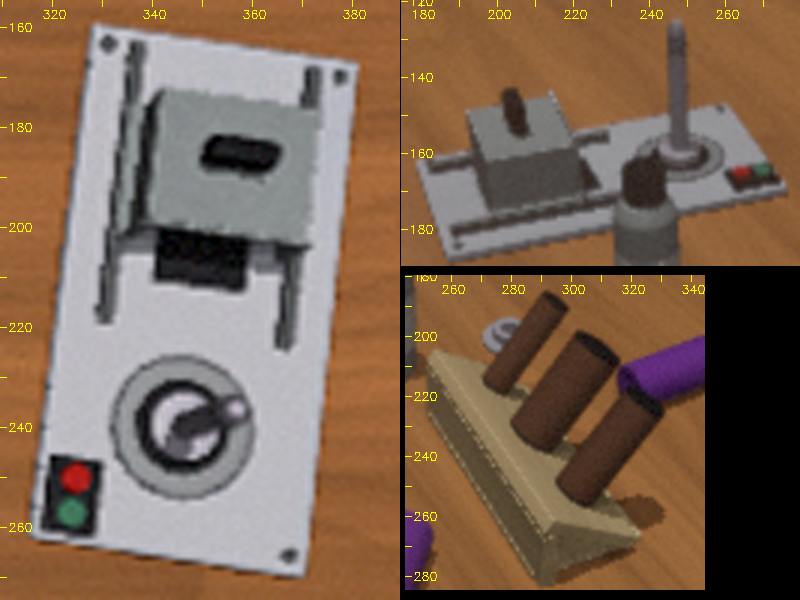

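View pics/B.png

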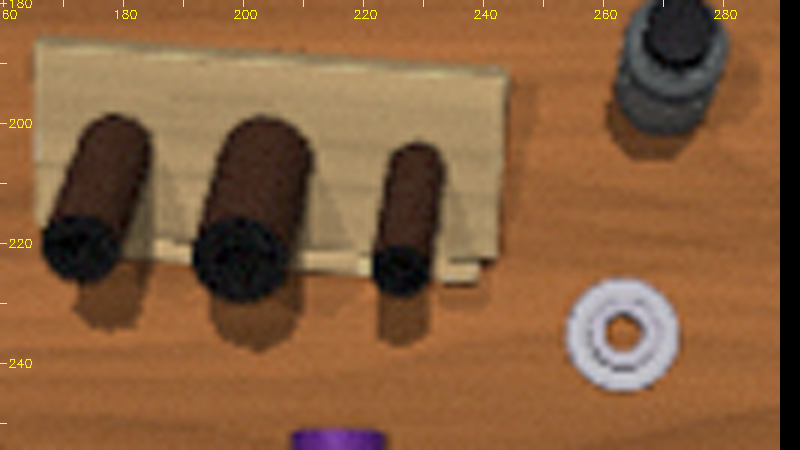

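The plate corners in the enlarged top view are about (328.1,159.5), (380.9,167.3), (370.3,269.9) and (316.1,262.3). The shaft nose is at (356.5,236.1), the flange at (263.3,235.3) and the thick drum's top end at (199.5,222.8). The scene crop gives matching points. I'll fit the poses from these.

```bash
cat > fit.py <<'E'
import numpy as np,cv2
from scipy.optimize import least_squares
from workcell import camera_params
P={n:camera_params(n) for n in("scene","top")}
def proj(n,X):
    p=P[n];c=p["R"]@np.asarray(X,float)+p["t"];q=p["camera_matrix"]@c;return q[:2]/q[2]
def W(s,X):
    c,d=np.cos(s[2]),np.sin(s[2]);return np.array([s[0]+c*X[0]-d*X[1],s[1]+d*X[0]+c*X[1],X[2]])
def fit(obs,s0,loss="soft_l1"):
    f=lambda s:np.concatenate([(proj(n,W(s,X))-uv) for n,X,uv in obs])
    r=least_squares(f,s0,loss=loss);return r.x,f(r.x).reshape(-1,2)
E
cat > m.py <<'E'
from fit import *
im={n:cv2.cvtColor(cv2.imread(f"pics/{n}0.png"),cv2.COLOR_BGR2GRAY) for n in P}
def sub(n,uv):
    c=np.array([[uv]],np.float32);cv2.cornerSubPix(im[n],c,(3,3),(-1,-1),(3,50,.01));return c[0,0]
C=[(.26,.09,.012),(.26,-.09,.012),(-.085,-.09,.012),(-.085,.09,.012)]
T=[(328.1,159.5),(380.9,167.3),(370.3,269.9),(316.1,262.3)]
S=[(187.9,188.4),(178.7,163.4),(259,146.9),(276.3,169)]
o=[("top",X,sub("top",u)) for X,u in zip(C,T)]+[("scene",X,sub("scene",u)) for X,u in zip(C,S)]
o+=[("top",(0,0,.166),(356.5,236.1)),("scene",(0,0,.166),(247.1,126.8)),("top",(0,0,.012),(345.9,239.9))]
s,r=fit(o,[.5,-.2,0]);print("sander",s);print(np.round(r,2))
for n in P: # per-camera
    oo=[x for x in o if x[0]==n];print(n,fit(oo,s)[0])
# flange
f=lambda z:least_squares(lambda a:proj("top",[a[0],a[1],z])-(263.3,235.3),[.5,0]).x
print("flange",f(.007))
bgr=cv2.imread("pics/top0.png").astype(int)[222:250,250:278]
m=(bgr[...,0]>bgr[...,2]-25)&(bgr.sum(2)>270);ys,xs=np.nonzero(m);print("flange mask bbox",xs.min()+250,xs.max()+250,ys.min()+222,ys.max()+222,m.sum())
# rack
a=np.radians(35);d=np.array([.11-.11*np.sin(a),0,.052+.11*np.cos(a)])
o=[("top",(.156,.125,.084),(165.5,185.8)),("top",(.156,-.125,.084),(244.2,190.8)),
("scene",(.156,.125,.084),(292.8,261.2)),("scene",(.156,-.125,.084),(254.5,204.5)),
("top",d,(199.5,222.8)),("scene",d,(308.5,205.2)),
("top",d+[0,.08,0],(173,220.3)),("top",d-[0,.08,0],(226.3,224.5))]
s,r=fit(o,[.5,.15,0]);print("rack",s);print(np.round(r,2));print("drum top",W(s,d),"foot",W(s,(.11,0,.052)))
# triangulate drum top
print(least_squares(lambda X:np.r_[proj("top",X)-(199.5,222.8),proj("scene",X)-(308.5,205.2)],W(s,d)).x)
E
python3 m.py
```

```text
sander [ 0.44235717 -0.25815191 -0.15020791]
[[-1.91 -1.24]
 [ 0.39 -2.16]
 [ 1.19  1.3 ]
 [-2.58  0.87]
 [-1.8  -0.44]
 [-2.59 -3.13]
 [ 0.32 -1.89]
 [ 2.52  0.46]
 [ 0.11  0.03]
 [ 0.37 -1.5 ]
 [-0.28 -0.1 ]]
scene [ 0.44355086 -0.25319043 -0.12143256]
top [ 0.44202822 -0.25843784 -0.16385647]
flange [0.4581673  0.00942771]
flange mask bbox 255 272 226 244 241
rack [ 0.44206501  0.20830263 -0.08334672]
[[-0.27  0.27]
 [ 0.12  1.6 ]
 [ 0.72  0.06]
 [-0.09 -0.9 ]
 [-0.05 -1.16]
 [-0.07 -2.03]
 [-0.23 -0.81]
 [-0.14 -0.72]]
drum top [0.48880877 0.20439764 0.14210672] foot [0.55168316 0.1991451  0.052     ]
[0.48690468 0.20444391 0.1340904 ]
```

```bash
sed -i 's/cv2.cornerSubPix.*return c\[0,0\]/return c[0,0]/' m.py; python3 m.py | sed -n 1,16p
python3 - <<'E'
# edge-based plate corners in top image: mask & line fit
import cv2,numpy as np
from fit import *
b=cv2.imread("pics/top0.png").astype(int)
m=((b[...,0]>b[...,2]-20)&(b[...,0]>90)).astype(np.uint8)
m[:150]=0;m[285:]=0;m[:,:305]=0;m[:,395:]=0
c=max(cv2.findContours(m,0,cv2.CHAIN_APPROX_NONE)[0],key=cv2.contourArea)
print(cv2.contourArea(c),cv2.boxPoints(cv2.minAreaRect(c)), cv2.approxPolyDP(c,5,True)[:,0])
E
```

```text
sander [ 0.44231077 -0.2586614  -0.14290144]
[[-0.93 -0.47]
 [-0.31 -0.9 ]
 [ 0.51  0.04]
 [-0.79 -0.22]
 [-0.76 -1.41]
 [-0.25 -1.66]
 [ 1.64 -0.5 ]
 [ 0.72 -0.61]
 [ 0.29  0.04]
 [ 0.32 -1.55]
 [-0.12 -0.09]]
scene [ 0.44593962 -0.25446476 -0.1184664 ]
top [ 0.44155685 -0.25890472 -0.14920416]
flange [0.4581673  0.00942771]
flange mask bbox 255 272 226 244 241
5530.0 [[314.8716  263.25266]
 [327.52988 159.45486]
 [382.92557 166.21042]
 [370.2673  270.0082 ]] [[328 160]
 [316 262]
 [370 269]
 [381 168]]
```

```bash
cat > go.py <<'E'
import numpy as np,sys
from scipy.spatial.transform import Rotation as R
from workcell import state
def now():
    s=state();q=s["orientation"];return s,np.array(s["position"]),R.from_quat([q[1],q[2],q[3],q[0]])
def tool(yaw,tilt=0): # tool y along yaw, z down tilted outward (towards yaw) by tilt
    c,s=np.cos(tilt),np.sin(tilt);M=np.array([[0,c,s],[1,0,0],[0,s,-c]])
    return R.from_euler("z",yaw)*R.from_matrix(M)
def inc(p,Rt):
    s,p0,R0=now();d=R0.inv().apply(np.asarray(p)-p0);r=(R0.inv()*Rt).as_rotvec()
    print("inc",np.round(np.r_[d/.5,r/np.pi],4).tolist(),"mm",np.round(1e3*np.linalg.norm(d),1),"deg",np.round(np.degrees(np.linalg.norm(r)),1))
E
python3 - <<'E'
from go import *
a=np.radians(36);ps=-.083
top=np.array([.486,.2045,.140]);ax=R.from_euler("z",ps).apply([-np.sin(a),0,np.cos(a)])
print(top+.08*ax, top-.035*ax, top+.03*ax)
inc(top+.08*ax,tool(ps,a))
E
```

```text
[0.43913906 0.20839841 0.20472136] [0.50650166 0.20279444 0.11168441] [0.46842715 0.20596191 0.16427051]
inc [-0.7518, -0.5324, 0.052, -0.1658, -0.1404, 0.4331] mm 461.4 deg 87.2
```

Call:
jog_arm --pt "-0.7518 -0.5324 0.052 -0.1658 -0.1404 0.4331 1" --pt "-0.7518 -0.5324 0.052 -0.1658 -0.1404 0.4331 1" --pt "-0.7518 -0.5324 0.052 -0.1658 -0.1404 0.4331 1" --pt "-0.7518 -0.5324 0.052 -0.1658 -0.1404 0.4331 1" --pt "-0.7518 -0.5324 0.052 -0.1658 -0.1404 0.4331 1" --pt "-0.7518 -0.5324 0.052 -0.1658 -0.1404 0.4331 1" --pt "-0.7518 -0.5324 0.052 -0.1658 -0.1404 0.4331 1" --pt "-0.7518 -0.5324 0.052 -0.1658 -0.1404 0.4331 1" --pt "-0.7518 -0.5324 0.052 -0.1658 -0.1404 0.4331 1" --pt "-0.7518 -0.5324 0.052 -0.1658 -0.1404 0.4331 1"

```text
clock: 1.1
position: [0.4409, 0.2049, 0.205]
orientation: [0.225, 0.695, 0.651, 0.206]
contact_force: [-0.0, -0.4, -0.3]
gripper_width: 0.0855
gripper_force: 0.0
```

```bash
python3 - <<'E'
from go import *
from workcell import capture
import cv2
a=np.radians(36);ps=-.083
inc([0.5065,0.2028,0.1117],tool(ps,a))
s=capture("scene")[:,:,::-1][130:290,230:400];t=capture("top")[:,:,::-1][150:270,150:290]
cv2.imwrite("pics/c1.png",np.hstack([cv2.resize(s,(400,376),interpolation=2),cv2.resize(t,(400,376),interpolation=2)]))
E
```

```text
inc [0.006, -0.0015, 0.2281, -0.0027, -0.0012, 0.0054] mm 114.1 deg 1.1
```

View pics/c1.png

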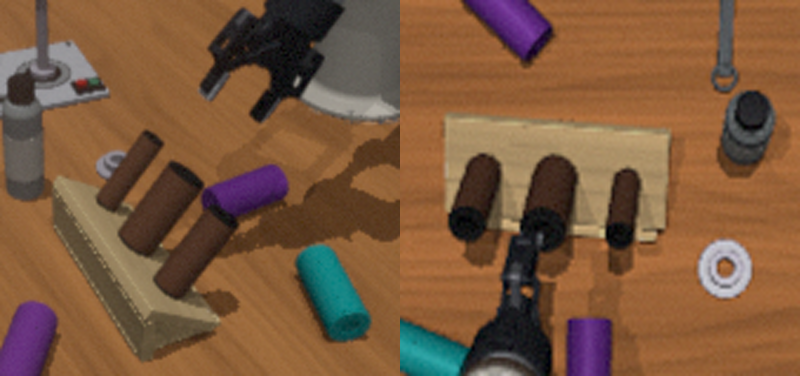

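Left: the gripper stands above and in line with the thick drum. Right: the fingertip is at (535,230), beside the drum's top end at (545,235). Going in.

Call:
jog_arm --pt "0.006 -0.0015 0.03 -0.003 -0.001 0.005 1" --pt "0.006 -0.0015 0.06 -0.003 -0.001 0.005 1" --pt "0.006 -0.0015 0.09 -0.003 -0.001 0.005 1" --pt "0.006 -0.0015 0.12 -0.003 -0.001 0.005 1" --pt "0.006 -0.0015 0.15 -0.003 -0.001 0.005 1" --pt "0.006 -0.0015 0.18 -0.003 -0.001 0.005 1" --pt "0.006 -0.0015 0.2 -0.003 -0.001 0.005 1" --pt "0.006 -0.0015 0.22 -0.003 -0.001 0.005 1" --pt "0.006 -0.0015 0.228 -0.003 -0.001 0.005 1" --pt "0.006 -0.0015 0.228 -0.003 -0.001 0.005 1" --newtons 50

```text
clock: 2.2
position: [0.5038, 0.2086, 0.1114]
orientation: [0.226, 0.695, 0.65, 0.209]
contact_force: [-0.3, -0.7, -0.3]
gripper_width: 0.0857
gripper_force: 0.0
```

```bash
python3 - <<'E'
from go import *
from workcell import capture
import cv2
print(now()[1])
s=capture("scene")[:,:,::-1][130:290,230:400];t=capture("top")[:,:,::-1][150:270,150:290]
cv2.imwrite("pics/c2.png",np.hstack([cv2.resize(s,(400,376),interpolation=2),cv2.resize(t,(400,376),interpolation=2)]))
E
```

```text
[0.50382889 0.20858068 0.11140421]
```

View pics/c2.png

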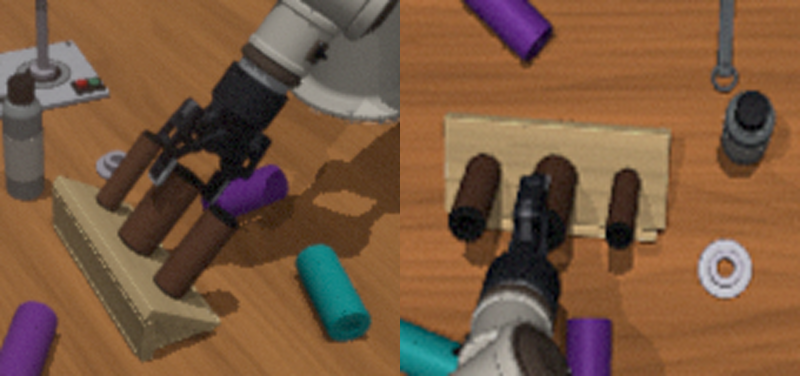

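Both views show the drum's top between the fingers, but the fingers sit a few mm towards +y of its axis (fingertip at (538,180), axis at about 549 there). I'll compute the correction before closing.

```bash
python3 - <<'E'
from go import *
from fit import proj
s,p,Rn=now();M=Rn.as_matrix();print(p,M.round(3))
tip=p+.045*M[:,1]-.013*M[:,2];print("upper tip",tip,proj("top",tip),proj("scene",tip))
tip=p-.045*M[:,1]-.013*M[:,2];print("lower tip",tip,proj("scene",tip))
a=np.radians(36)
for ps in(-.083,):
  ax=R.from_euler("z",ps).apply([-np.sin(a),0,np.cos(a)])
  for d in(0,.035,.11): 
    X=np.array([.486,.2045,.14])-d*ax;print(d,X,proj("top",X),proj("scene",X))
inc([0.5065,0.2028,0.1117],tool(-.083,a))
E
```

```text
[0.50414788 0.20855231 0.11222602] [[ 0.068  0.808  0.585]
 [ 0.998 -0.054 -0.041]
 [-0.002  0.587 -0.81 ]]
upper tip [0.53290082 0.20667737 0.14915505] [198.6746038  206.67452652] [295.51238621 206.49363507]
lower tip [0.46017819 0.21149774 0.0963518 ] [316.96906352 214.1123975 ]
0 [0.486  0.2045 0.14  ] [199.4749269  222.64766568] [309.23799139 203.47926343]
0.035 [0.50650166 0.20279444 0.11168441] [201.08090548 216.94505981] [301.9822789  213.28986672]
0.11 [0.5504338  0.19913968 0.05100813] [204.2932604  205.53843565] [286.92860822 233.64425527]
inc [-0.0112, 0.0038, 0.0041, -0.0004, -0.0024, 0.0043] mm 6.2 deg 0.9
```

Call:
jog_arm --pt "-0.005 0.002 0.002 0 -0.001 0.002 1" --pt "-0.01 0.0038 0.004 0 -0.002 0.004 1" --pt "-0.0112 0.0038 0.004 0 -0.0024 0.0043 1" --pt "-0.0112 0.0038 0.004 0 -0.0024 0.0043 1" --pt "-0.0112 0.0038 0.004 0 -0.0024 0.0043 0.3" --pt "-0.0112 0.0038 0.004 0 -0.0024 0.0043 0.2" --pt "-0.0112 0.0038 0.004 0 -0.0024 0.0043 0" --pt "-0.0112 0.0038 0.004 0 -0.0024 0.0043 -0.2" --pt "-0.0112 0.0038 0.004 0 -0.0024 0.0043 -0.3" --pt "-0.0112 0.0038 0.004 0 -0.0024 0.0043 -0.3" --newtons 50

```text
clock: 3.3
position: [0.5066, 0.2023, 0.1116]
orientation: [0.227, 0.701, 0.644, 0.209]
contact_force: [-4.2, 0.4, 4.8]
gripper_width: 0.0479
gripper_force: 50.9
```

Call:
jog_arm --pt "0 0 0 0 0 0 -0.3" --pt "0 0 -0.01 0 0 0 -0.3" --pt "0 0 -0.025 0 0 0 -0.3" --pt "0 0 -0.04 0 0 0 -0.3" --pt "0 0 -0.06 0 0 0 -0.3" --pt "0 0 -0.08 0 0 0 -0.3" --pt "0 0 -0.1 0 0 0 -0.3" --pt "0 0 -0.12 0 0 0 -0.3" --pt "0 0 -0.14 0 0 0 -0.3" --pt "0 0 -0.16 0 0 0 -0.3" --newtons 60

```text
clock: 4.3
position: [0.4589, 0.2062, 0.1764]
orientation: [0.227, 0.701, 0.644, 0.208]
contact_force: [-0.0, 0.4, -2.8]
gripper_width: 0.0477
gripper_force: 62.4
```

```bash
python3 - <<'E'
from go import *
from workcell import capture
import cv2
s,p,_=now();print(p,s["gripper_width"],s["gripper_force"],s["contact_force"])
cv2.imwrite("pics/s3.png",capture("scene")[:,:,::-1]);cv2.imwrite("pics/t3.png",capture("top")[:,:,::-1])
s=cv2.imread("pics/s3.png")[100:290,210:380];t=cv2.imread("pics/t3.png")[130:270,150:275]
cv2.imwrite("pics/c3.png",np.hstack([cv2.resize(s,(400,447),interpolation=2),cv2.resize(t,(400,447),interpolation=2)]))
E
```

```text
[0.45892296 0.20617984 0.17640192] 0.047651115368705414 62.40994993248023 [-0.01542971  0.41832142 -2.77890065]
```

View pics/c3.png

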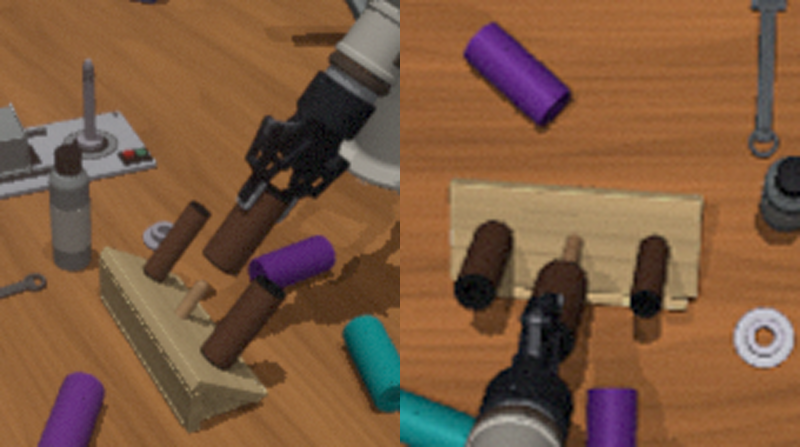

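The drum is off its peg and held, weighing 2.8 N. In the top crop its lower end is centred near x=562 (u≈200), and the finger is at x=540. I'll check how far it sits off-centre in the grip by fitting its outline in both pictures.

```bash
python3 - <<'E'
from go import *
from fit import proj
import cv2
s,p,Rn=now()
imgs={"top":cv2.imread("pics/t3.png"),"scene":cv2.imread("pics/s3.png")}
# brown mask: dark reddish
M={}
for n,b in imgs.items():
    h=cv2.cvtColor(b,cv2.COLOR_BGR2HSV).astype(int); M[n]=(b.sum(2)<200)&(h[...,1]>75)&(b[...,2]>b[...,0]+12)
    print(n,M[n].sum())
th=np.linspace(0,2*np.pi,40)
def sil(n,dx,tx,ty,zb,dy=0):   # drum lower part (free of fingers): from tool z=.005 to zb
    Rd=R.from_rotvec([tx,ty,0]);pts=[]
    for z in (.004,zb):
        q=Rd.apply(np.c_[.0255*np.cos(th),.0255*np.sin(th),z+0*th])+[dx,dy,0]
        pts+=[proj(n,p+Rn.apply(x)) for x in q]
    m=np.zeros(imgs[n].shape[:2],np.uint8)
    cv2.fillConvexPoly(m,np.round(cv2.convexHull(np.array(pts,np.float32))*16).astype(np.int32),1,shift=4);return m>0
def cost(v):
    c=0
    for n in imgs:
        m=sil(n,*v);roi=cv2.dilate(m.astype(np.uint8),np.ones((3,3)))>0
        c+=(m&~M[n]).sum()+((roi&~m)&M[n]).sum()
    return c
best=min((cost((dx/1e3,0,ty,zb/1e3,dy/1e3)),dx,ty,zb,dy) for dx in range(-20,11,2) for ty in(-.08,-.04,0,.04,.08) for zb in(65,70,75,80) for dy in(-3,0,3))
print(best)
for dx in range(-20,11,2): print(dx,cost((dx/1e3,0,best[2],best[3]/1e3,best[4]/1e3)),end="; ")
E
```

```text
top 4272
scene 33745
(np.int64(282), -4, 0.08, 65, 0)
-20 429; -18 411; -16 393; -14 374; -12 356; -10 341; -8 312; -6 293; -4 282; -2 303; 0 330; 2 370; 4 406; 6 438; 8 461; 10 490;
```

```bash
python3 - <<'E'
from go import *
inc([.45,.20,.285],tool(-.14,0))
E
```

```text
inc [-0.0146, 0.1114, -0.1845, 0.2002, -0.006, 0.017] mm 108.0 deg 36.2
```

Call:
jog_arm --pt "0 0.01 -0.03 0 0 0 -0.3" --pt "0 0.02 -0.07 0.01 0 0 -0.3" --pt "-0.003 0.04 -0.11 0.04 -0.001 0.003 -0.3" --pt "-0.006 0.06 -0.14 0.07 -0.002 0.006 -0.3" --pt "-0.009 0.08 -0.165 0.1 -0.003 0.009 -0.3" --pt "-0.012 0.1 -0.18 0.13 -0.004 0.012 -0.3" --pt "-0.0146 0.1114 -0.1845 0.16 -0.006 0.015 -0.3" --pt "-0.0146 0.1114 -0.1845 0.19 -0.006 0.017 -0.3" --pt "-0.0146 0.1114 -0.1845 0.2002 -0.006 0.017 -0.3" --pt "-0.0146 0.1114 -0.1845 0.2002 -0.006 0.017 -0.3"

```text
clock: 5.4
position: [0.4508, 0.1993, 0.2827]
orientation: [-0.0, 0.755, 0.655, -0.002]
contact_force: [0.1, 0.4, -3.4]
gripper_width: 0.0483
gripper_force: 63.2
```

```bash
python3 - <<'E'
from go import *
inc([.4423,-.2587,.285],tool(-.14,0))
E
```

```text
inc [-0.9093, 0.1121, -0.0032, -0.0008, 0.0006, -0.0004] mm 458.1 deg 0.2
```

Call:
jog_arm --pt "-0.04 0.005 -0.003 0 0 0 -0.3" --pt "-0.12 0.015 -0.003 0 0 0 -0.3" --pt "-0.22 0.027 -0.003 0 0 0 -0.3" --pt "-0.32 0.04 -0.003 0 0 0 -0.3" --pt "-0.42 0.052 -0.003 0 0 0 -0.3" --pt "-0.52 0.064 -0.003 0 0 0 -0.3" --pt "-0.62 0.076 -0.003 0 0 0 -0.3" --pt "-0.72 0.089 -0.003 0 0 0 -0.3" --pt "-0.81 0.1 -0.003 0 0 0 -0.3" --pt "-0.87 0.1073 -0.003 0 0 0 -0.3"

```text
clock: 6.4
position: [0.4415, -0.241, 0.2851]
orientation: [0.001, 0.756, 0.655, -0.002]
contact_force: [-0.5, 0.6, -2.0]
gripper_width: 0.0479
gripper_force: 63.3
```

Call:
jog_arm --pt "-0.02 0.0025 0 0 0 0 -0.3" --pt "-0.035 0.0045 0 0 0 0 -0.3" --pt "-0.0393 0.0048 0 0 0 0 -0.3" --pt "-0.0393 0.0048 0 0 0 0 -0.3" --pt "-0.0393 0.0048 0 0 0 0 -0.3" --pt "-0.0393 0.0048 0 0 0 0 -0.3" --pt "-0.0393 0.0048 0 0 0 0 -0.3" --pt "-0.0393 0.0048 0 0 0 0 -0.3" --pt "-0.0393 0.0048 0 0 0 0 -0.3" --pt "-0.0393 0.0048 0 0 0 0 -0.3"

```text
clock: 7.4
position: [0.4421, -0.2583, 0.2854]
orientation: [-0.0, 0.755, 0.656, -0.001]
contact_force: [0.6, -0.5, -1.6]
gripper_width: 0.048
gripper_force: 63.3
```

```bash
python3 - <<'E'
from go import *
from fit import proj
from workcell import capture
import cv2
s,p,Rn=now();print(p,Rn.as_matrix().round(3),s["gripper_width"])
cv2.imwrite("pics/s4.png",capture("scene")[:,:,::-1]);cv2.imwrite("pics/t4.png",capture("top")[:,:,::-1])
for d in(-.035,0,.075): print(d,proj("scene",p+[0,0,-d]),proj("top",p+[0,0,-d]))
u,v=(int(x) for x in proj("scene",p+[0,0,-.06]));print(u,v)
s=cv2.imread("pics/s4.png")[v-55:v+65,u-50:u+50];t=cv2.imread("pics/t4.png")[170:290,310:410]
cv2.imwrite("pics/c4.png",np.hstack([cv2.resize(s,(400,480),interpolation=2),cv2.resize(t,(400,480),interpolation=2)]))
E
```

```text
[ 0.44207719 -0.25833052  0.28543104] [[ 0.14   0.99  -0.002]
 [ 0.99  -0.14  -0.001]
 [-0.001 -0.002 -1.   ]] 0.04802302141181065
-0.035 [246.47751489  84.29581518] [370.49467892 231.63043004]
0 [246.72683989  94.10814642] [367.06572587 232.77052345]
0.075 [247.23418336 114.07494589] [360.3250274  235.01173989]
247 110
```

View pics/c4.png

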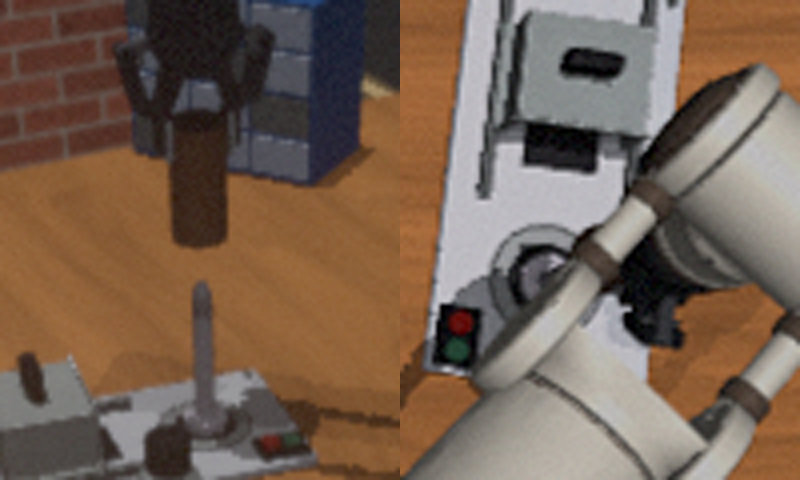

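Scene crop: the drum hangs upright above the shaft. The drum axis is at x≈199 and the shaft at x≈203, about 2 mm apart, and its lower end is about 68 mm below the TCP. That leaves too little room between the gripper body and the shaft tip when seated. I'll stand the drum on the bare bench and regrip it centred and higher up.

Call:
jog_arm --pt "0.05 -0.02 0 0 0 0 -0.3" --pt "0.12 -0.048 0 0 0 0 -0.3" --pt "0.2 -0.08 0 0 0 0 -0.3" --pt "0.28 -0.112 0.03 0 0 0 -0.3" --pt "0.32 -0.128 0.1 0 0 0 -0.3" --pt "0.33 -0.132 0.18 0 0 0 -0.3" --pt "0.33 -0.132 0.26 0 0 0 -0.3" --pt "0.33 -0.132 0.32 0 0 0 -0.3" --pt "0.33 -0.132 0.36 0 0 0 -0.3" --pt "0.33 -0.132 0.38 0 0 0 -0.3"

```text
clock: 8.5
position: [0.3982, -0.0852, 0.0936]
orientation: [-0.002, 0.755, 0.656, -0.002]
contact_force: [-0.4, 0.6, -3.5]
gripper_width: 0.048
gripper_force: 63.2
```

Call:
jog_arm --pt "0 0 0.005 0 0 0 -0.3" --pt "0 0 0.01 0 0 0 -0.3" --pt "0 0 0.014 0 0 0 -0.3" --pt "0 0 0.018 0 0 0 -0.3" --pt "0 0 0.022 0 0 0 -0.3" --pt "0 0 0.026 0 0 0 -0.3" --pt "0 0 0.028 0 0 0 -0.3" --pt "0 0 0.03 0 0 0 -0.3" --pt "0 0 0.032 0 0 0 -0.3" --pt "0 0 0.032 0 0 0 -0.3"

```text
clock: 9.5
position: [0.3993, -0.0859, 0.0793]
orientation: [-0.001, 0.755, 0.656, -0.001]
contact_force: [-0.1, 0.1, -2.8]
gripper_width: 0.0481
gripper_force: 63.2
```

Call:
jog_arm --pt "0 0 0.002 0 0 0 -0.3" --pt "0 0 0.004 0 0 0 -0.3" --pt "0 0 0.006 0 0 0 -0.3" --pt "0 0 0.008 0 0 0 -0.3" --pt "0 0 0.01 0 0 0 -0.3" --pt "0 0 0.011 0 0 0 -0.3" --pt "0 0 0.012 0 0 0 -0.3" --pt "0 0 0.012 0 0 0 -0.3" --pt "0 0 0.012 0 0 0 -0.3" --pt "0 0 0.012 0 0 0 -0.3"

```text
clock: 10.5
position: [0.3994, -0.0859, 0.0737]
orientation: [-0.001, 0.755, 0.656, -0.001]
contact_force: [-2.4, 1.4, 6.2]
gripper_width: 0.0479
gripper_force: 64.3
```

Call:
jog_arm --pt "0 0 -0.002 0 0 0 0" --pt "0 0 -0.002 0 0 0 0.4" --pt "0 0 -0.002 0 0 0 0.8" --pt "0 0 -0.002 0 0 0 1" --pt "0 0 -0.004 0 0 0 1" --pt "0 0 0.008 0 0 0.04 1" --pt "0 0 -0.012 0 0 0.085 1" --pt "0 0 -0.012 0 0 0.13 1" --pt "0 0 -0.012 0 0 0.175 1" --pt "0 0 -0.012 0 0 0.22 1"

```text
clock: 11.5
position: [0.3995, -0.086, 0.0796]
orientation: [0.0, 0.934, 0.359, -0.001]
contact_force: [0.7, 0.0, -0.6]
gripper_width: 0.0852
gripper_force: 0.0
```

Call:
jog_arm --pt "0 0 0 0 0 0.045 1" --pt "0 0 0 0 0 0.09 1" --pt "0 0 0 0 0 0.135 1" --pt "0 0 0 0 0 0.18 1" --pt "0 0 0 0 0 0.22 1" --pt "0 0 0 0 0 0.26 1" --pt "0 0 0 0 0 0.28 1" --pt "0 0 0 0 0 0.28 0.5" --pt "0 0 0 0 0 0.28 0.2" --pt "0 0 0 0 0 0.28 0.15" --newtons 30

```text
clock: 12.5
position: [0.3996, -0.0859, 0.0798]
orientation: [0.0, 0.998, -0.07, -0.001]
contact_force: [-0.9, 0.7, -0.6]
gripper_width: 0.0501
gripper_force: 31.1
```

```bash
python3 - <<'E'
from go import *
from fit import proj
from workcell import capture
import cv2
s,p,Rn=now();print(p,Rn.as_matrix().round(3),s["gripper_width"],s["gripper_force"],s["contact_force"])
cv2.imwrite("pics/s5.png",capture("scene")[:,:,::-1])
u,v=(int(x) for x in proj("scene",p));print(u,v)
s=cv2.imread("pics/s5.png")[v-45:v+45,u-60:u+60]
cv2.imwrite("pics/c5.png",cv2.resize(s,(800,600),interpolation=2))
E
```

```text
[ 0.39964204 -0.08592996  0.07976394] [[ 0.99  -0.139 -0.002]
 [-0.139 -0.99  -0.001]
 [-0.002  0.001 -1.   ]] 0.05010069222654554 31.11864745616913 [-0.85418504  0.73509578 -0.62844474]
280 164
```

View pics/c5.png

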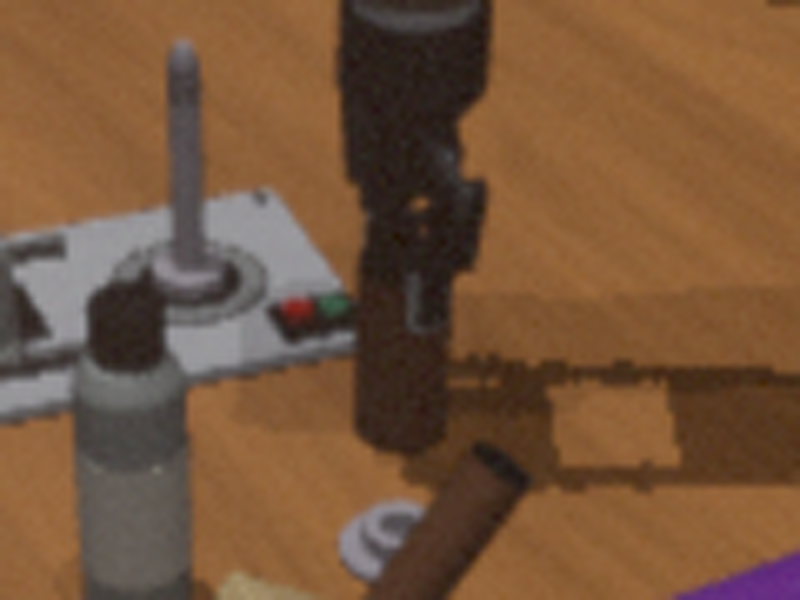

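The drum stands upright on the bench, x 357–445 and base at y≈445, and the fingers are closed on it, centred. I'll grip harder, lift, and go above the shaft.

Call:
jog_arm --pt "0 0 0 0 0 0 -0.3" --pt "0 0 0 0 0 0 -0.3" --pt "0 0 -0.02 0 0 0 -0.3" --pt "0 0 -0.06 0 0 0 -0.3" --pt "0 0 -0.12 0 0 0 -0.3" --pt "0 0 -0.19 0 0 0 -0.3" --pt "0 0 -0.26 0 0 0 -0.3" --pt "0 0 -0.33 0 0 0 -0.3" --pt "0 0 -0.37 0 0 0 -0.3" --pt "0 0 -0.38 0 0 0 -0.3" --newtons 60

```text
clock: 13.55
position: [0.4007, -0.0863, 0.2722]
orientation: [0.002, 0.998, -0.07, 0.001]
contact_force: [1.1, 0.1, -3.0]
gripper_width: 0.0488
gripper_force: 62.8
```

```bash
python3 - <<'E'
from go import *
s,p,Rn=now();print(p,s["gripper_width"])
inc([.4423,-.2587,.262],tool(-.14-np.pi/2,0))
E
```

```text
[ 0.40072036 -0.08630142  0.27215198] 0.04880206762003162
inc [0.1304, 0.3297, 0.0216, 0.0009, -0.0008, -0.0] mm 177.6 deg 0.2
```

Call:
jog_arm --pt "0.01 0.025 0 0 0 0 -0.3" --pt "0.03 0.075 0 0 0 0 -0.3" --pt "0.06 0.15 0 0 0 0 -0.3" --pt "0.09 0.225 0.005 0 0 0 -0.3" --pt "0.115 0.29 0.01 0 0 0 -0.3" --pt "0.128 0.323 0.015 0 0 0 -0.3" --pt "0.1304 0.3297 0.016 0 0 0 -0.3" --pt "0.1304 0.3297 0.016 0 0 0 -0.3" --pt "0.1304 0.3297 0.016 0 0 0 -0.3" --pt "0.1304 0.3297 0.016 0 0 0 -0.3"

```text
clock: 14.55
position: [0.4411, -0.2572, 0.2613]
orientation: [0.0, 0.998, -0.07, -0.001]
contact_force: [0.8, 0.2, -2.5]
gripper_width: 0.0489
gripper_force: 63.0
```

```bash
python3 - <<'E'
from go import *
from fit import proj
from workcell import capture
import cv2
s,p,Rn=now();print(p,s["gripper_width"])
b=capture("scene")[:,:,::-1];cv2.imwrite("pics/s6.png",b)
# sub-pixel column centres from intensity gradient: drum (rows 105..120), shaft rows 135..150
g=cv2.cvtColor(b,cv2.COLOR_BGR2GRAY).astype(float)
for v in range(100,160,3):
    r=cv2.GaussianBlur(g[v-1:v+2].mean(0,keepdims=True),(3,1),0)[0]
    d=np.gradient(r)[225:270];i,j=np.argmin(d),np.argmax(d)
    print(v,"fall",225+i,round(d[i],1),"rise",225+j,round(d[j],1),(450+i+j)/2, r[238:258].astype(int))
for X in ([*p[:2],.182+.03],[*p[:2],.14]): print(proj("scene",X))
E
```

```text
[ 0.44112406 -0.25718198  0.26127708] 0.048938122203711396
100 fall 239 -22.2 rise 254 21.0 246.5 [ 99  78  54  44  42  41  42  47  57  59  46  34  33  38  45  60  85 102
 104 102]
103 fall 239 -22.6 rise 254 21.9 246.5 [102  84  57  44  43  44  44  43  48  56  57  55  54  52  49  58  82 102
 107 108]
106 fall 240 -23.0 rise 254 23.2 247.0 [105  91  63  45  42  42  42  43  42  42  43  43  42  41  41  54  80 100
 106 106]
109 fall 240 -22.3 rise 254 23.0 247.0 [103  89  62  45  43  43  42  42  44  46  45  45  44  42  42  55  82 101
 106 107]
112 fall 240 -20.6 rise 254 21.5 247.0 [103  90  65  49  46  45  43  42  43  45  44  43  43  42  44  57  82 100
 106 106]
115 fall 240 -22.4 rise 254 23.0 247.0 [106  94  69  49  45  46  45  45  44  43  42  43  44  43  43  54  79 100
 108 108]
118 fall 240 -22.8 rise 254 22.7 247.0 [108  98  75  53  45  44  44  44  43  43  43  43  43  42  42  50  73  95
 104 106]
121 fall 240 -20.8 rise 254 21.6 247.0 [104 100  83  59  45  43  45  45  45  44  43  43  44  45  46  58  84 102
 106 105]
124 fall 241 -9.4 rise 252 10.1 246.5 [104 104 100  93  82  74  7
[... 750 characters left out ...]
78  86  96 102 103 104 105
 105 105]
145 fall 245 -8.2 rise 250 8.9 247.5 [ 94  94  93  93  96  98  94  85  78  77  78  79  86  97 101 102 102 103
 104 104]
148 fall 257 -10.5 rise 250 13.4 253.5 [ 94  93  92  91  91  93  91  84  77  76  78  82  93 108 118 124 130 133
 133 125]
151 fall 245 -19.7 rise 250 24.9 247.5 [118 120 122 122 124 128 127 110  88  79  80  88 112 138 149 149 146 143
 146 145]
154 fall 245 -17.3 rise 229 13.7 237.0 [135 135 134 134 131 127 121 105  87  80  80  79  81  86  91  94  96 102
 112 110]
157 fall 245 -12.5 rise 229 16.5 237.0 [120 110 104 103 104 111 115 106  90  82  81  78  76  77  76  71  65  65
  68  68]
[247.60312504 113.73500776]
[248.04710425 131.68307735]
```

Call:
jog_arm --pt "0 0.0014 0.006 0 0 0 -0.3" --pt "0 0.0014 0.012 0 0 0 -0.3" --pt "0 0.0014 0.018 0 0 0 -0.3" --pt "0 0.0014 0.024 0 0 0 -0.3" --pt "0 0.0014 0.03 0 0 0 -0.3" --pt "0 0.0014 0.034 0 0 0 -0.3" --pt "0 0.0014 0.038 0 0 0 -0.3" --pt "0 0.0014 0.042 0 0 0 -0.3" --pt "0 0.0014 0.044 0 0 0 -0.3" --pt "0 0.0014 0.044 0 0 0 -0.3"

```text
clock: 15.6
position: [0.441, -0.2588, 0.2393]
orientation: [0.0, 0.998, -0.07, -0.001]
contact_force: [-0.5, 0.1, -2.9]
gripper_width: 0.049
gripper_force: 63.0
```

Call:
jog_arm --pt "0 0 0.002 0 0 0 -0.3" --pt "0 0 0.004 0 0 0 -0.3" --pt "0 0 0.006 0 0 0 -0.3" --pt "0 0 0.008 0 0 0 -0.3" --pt "0 0 0.01 0 0 0 -0.3" --pt "0 0 0.012 0 0 0 -0.3" --pt "0 0 0.014 0 0 0 -0.3" --pt "0 0 0.016 0 0 0 -0.3" --pt "0 0 0.016 0 0 0 -0.3" --pt "0 0 0.016 0 0 0 -0.3"

```text
clock: 16.6
position: [0.4411, -0.2588, 0.2314]
orientation: [0.0, 0.998, -0.07, -0.001]
contact_force: [0.1, 0.5, -3.5]
gripper_width: 0.0493
gripper_force: 63.0
```

Call:
jog_arm --pt "0 0 0.006 0 0 0 -0.3" --pt "0 0 0.014 0 0 0 -0.3" --pt "0 0 0.022 0 0 0 -0.3" --pt "0 0 0.03 0 0 0 -0.3" --pt "0 0 0.038 0 0 0 -0.3" --pt "0 0 0.046 0 0 0 -0.3" --pt "0 0 0.054 0 0 0 -0.3" --pt "0 0 0.062 0 0 0 -0.3" --pt "0 0 0.07 0 0 0 -0.3" --pt "0 0 0.076 0 0 0 -0.3"

```text
clock: 17.6
position: [0.4409, -0.2588, 0.193]
orientation: [0.0, 0.998, -0.07, -0.001]
contact_force: [-0.4, 0.4, -3.4]
gripper_width: 0.0491
gripper_force: 63.0
```

Call:
jog_arm --pt "0 0 0.012 0 0 0 -0.3" --pt "0 0 0.03 0 0 0 -0.3" --pt "0 0 0.048 0 0 0 -0.3" --pt "0 0 0.066 0 0 0 -0.3" --pt "0 0 0.084 0 0 0 -0.3" --pt "0 0 0.102 0 0 0 -0.3" --pt "0 0 0.12 0 0 0 -0.3" --pt "0 0 0.136 0 0 0 -0.3" --pt "0 0 0.146 0 0 0 -0.3" --pt "0 0 0.152 0 0 0 -0.3"

```text
clock: 18.6
position: [0.4407, -0.2588, 0.1169]
orientation: [0.0, 0.998, -0.07, -0.001]
contact_force: [0.8, 0.1, -3.0]
gripper_width: 0.0489
gripper_force: 63.0
```

Call:
jog_arm --pt "0 0 0.002 0 0 0 -0.3" --pt "0 0 0.005 0 0 0 -0.3" --pt "0 0 0.008 0 0 0 -0.3" --pt "0 0 0.01 0 0 0 -0.3" --pt "0 0 0.012 0 0 0 -0.3" --pt "0 0 0.014 0 0 0 -0.3" --pt "0 0 0.016 0 0 0 -0.3" --pt "0 0 0.018 0 0 0 -0.3" --pt "0 0 0.02 0 0 0 -0.3" --pt "0 0 0.021 0 0 0 -0.3"

```text
clock: 19.6
position: [0.4408, -0.2589, 0.1068]
orientation: [0.0, 0.998, -0.07, -0.001]
contact_force: [-0.5, -0.1, -2.6]
gripper_width: 0.049
gripper_force: 63.0
```

Next, down until contact, expected near z 0.104.

Call:
jog_arm --pt "0 0 0.001 0 0 0 -0.3" --pt "0 0 0.002 0 0 0 -0.3" --pt "0 0 0.003 0 0 0 -0.3" --pt "0 0 0.004 0 0 0 -0.3" --pt "0 0 0.005 0 0 0 -0.3" --pt "0 0 0.006 0 0 0 -0.3" --pt "0 0 0.006 0 0 0 -0.3" --pt "0 0 0.006 0 0 0 -0.3" --pt "0 0 0.006 0 0 0 -0.3" --pt "0 0 0.006 0 0 0 -0.3"

```text
clock: 20.6
position: [0.4408, -0.259, 0.104]
orientation: [0.001, 0.998, -0.07, -0.001]
contact_force: [-0.3, 0.1, -1.9]
gripper_width: 0.0488
gripper_force: 63.1
```

Call:
jog_arm --pt "0 0 0.001 0 0 0 -0.3" --pt "0 0 0.002 0 0 0 -0.3" --pt "0 0 0.002 0 0 0 -0.3" --pt "0 0 0.003 0 0 0 -0.3" --pt "0 0 0.003 0 0 0 -0.3" --pt "0 0 0.003 0 0 0 -0.3" --pt "0 0 0.003 0 0 0 -0.3" --pt "0 0 0.003 0 0 0 -0.3" --pt "0 0 0.003 0 0 0 -0.3" --pt "0 0 0.003 0 0 0 -0.3"

```text
clock: 21.6
position: [0.4414, -0.2592, 0.104]
orientation: [0.001, 0.998, -0.07, -0.001]
contact_force: [-2.7, 1.8, 7.8]
gripper_width: 0.0491
gripper_force: 64.0
```

The drum is seated: contact force at exactly z 0.104. I'll release it and rise.

Call:
jog_arm --pt "0 0 -0.002 0 0 0 0" --pt "0 0 -0.002 0 0 0 0.4" --pt "0 0 -0.002 0 0 0 0.8" --pt "0 0 -0.002 0 0 0 1" --pt "0 0 -0.002 0 0 0 1" --pt "0 0 -0.002 0 0 0 1" --pt "0 0 -0.04 0 0 0 1" --pt "0 0 -0.1 0 0 0 1" --pt "0 0 -0.17 0 0 0 1" --pt "0 0 -0.22 0 0 0 1"

```text
clock: 22.6
position: [0.4415, -0.2593, 0.2147]
orientation: [0.001, 0.998, -0.07, -0.0]
contact_force: [0.2, -0.3, 0.9]
gripper_width: 0.0855
gripper_force: 0.0
```

```bash
python3 - <<'E'
from go import *
inc([.4582,.0094,.215],tool(-.14-np.pi/2,0))
E
```

```text
inc [-0.0422, -0.5367, -0.0019, 0.0008, 0.0001, -0.0001] mm 269.2 deg 0.1
```

Call:
jog_arm --pt "-0.003 -0.04 0 0 0 0 1" --pt "-0.01 -0.12 0 0 0 0 1" --pt "-0.017 -0.215 0 0 0 0 1" --pt "-0.025 -0.31 0 0 0 0 1" --pt "-0.032 -0.4 0 0 0 0 1" --pt "-0.038 -0.48 0.04 0 0 0 1" --pt "-0.0415 -0.525 0.1 0 0 0 1" --pt "-0.0422 -0.5367 0.18 0 0 0 1" --pt "-0.0422 -0.5367 0.25 0 0 0 1" --pt "-0.0422 -0.5367 0.3 0 0 0 1"

```text
clock: 23.6
position: [0.456, 0.0105, 0.0598]
orientation: [0.0, 0.998, -0.07, -0.002]
contact_force: [-0.3, -1.0, 0.1]
gripper_width: 0.0851
gripper_force: 0.0
```

```bash
python3 - <<'E'
from go import *
import time
print(now()[1]);inc([.4582,.0094,.0115],tool(-.14-np.pi/2,0))
E
```

```text
[0.45596298 0.01050885 0.05983899]
inc [0.0052, 0.0015, 0.0967, 0.0003, 0.0015, 0.0002] mm 48.4 deg 0.3
```

Call:
jog_arm --pt "0 0 0.02 0 0 0 1" --pt "0 0 0.045 0 0 0 1" --pt "0 0 0.07 0 0 0 0.7" --pt "0 0 0.085 0 0 0 0.5" --pt "0 0 0.094 0 0 0 0.3" --pt "0 0 0.096 0 0 0 0.2" --pt "0 0 0.096 0 0 0 0" --pt "0 0 0.096 0 0 0 -0.2" --pt "0 0 0.096 0 0 0 -0.3" --pt "0 0 0.096 0 0 0 -0.3" --newtons 20

```text
clock: 24.6
position: [0.4578, 0.0095, 0.0148]
orientation: [0.001, 0.998, -0.07, -0.001]
contact_force: [-1.4, -1.0, 5.6]
gripper_width: 0.0355
gripper_force: 20.2
```

Call:
jog_arm --pt "0 0 0 0 0 0 0.3" --pt "0 0 0 0 0 0 0.6" --pt "0 0 0 0 0 0 0.6" --pt "0 0 0 0 0 -0.045 0.6" --pt "0 0 0 0 0 -0.09 0.6" --pt "0 0 0 0 0 -0.135 0.6" --pt "0 0 0 0 0 -0.18 0.6" --pt "0 0 0 0 0 -0.225 0.6" --pt "0 0 0 0 0 -0.27 0.6" --pt "0 0 0 0 0 -0.315 0.6"

```text
clock: 25.6
position: [0.4572, 0.0097, 0.014]
orientation: [-0.0, 0.91, 0.415, -0.001]
contact_force: [0.3, -0.4, 0.6]
gripper_width: 0.0683
gripper_force: 0.0
```

Call:
jog_arm --pt "0 0 0 0 0 -0.045 0.6" --pt "0 0 0 0 0 -0.09 0.6" --pt "0 0 0 0 0 -0.135 0.6" --pt "0 0 0.003 0 0 -0.175 0.6" --pt "0 0 0.006 0 0 -0.185 0.5" --pt "0 0 0.0066 0 0 -0.185 0.2" --pt "0 0 0.0066 0 0 -0.185 0" --pt "0 0 0.0066 0 0 -0.185 -0.2" --pt "0 0 0.0066 0 0 -0.185 -0.3" --pt "0 0 0.0066 0 0 -0.185 -0.3"

```text
clock: 26.6
position: [0.4573, 0.0096, 0.011]
orientation: [-0.0, 0.755, 0.656, -0.001]
contact_force: [-1.4, -0.1, 2.4]
gripper_width: 0.0355
gripper_force: 20.3
```

Call:
jog_arm --pt "0 0 0 0 0 0 -0.6" --pt "0 0 0 0 0 0 -0.6" --pt "0 0 -0.02 0 0 0 -0.6" --pt "0 0 -0.07 0 0 0 -0.6" --pt "0 0 -0.14 0 0 0 -0.6" --pt "0 0 -0.21 0 0 0 -0.6" --pt "0 0 -0.28 0 0 0 -0.6" --pt "0 0 -0.34 0 0 0 -0.6" --pt "0 0 -0.39 0 0 0 -0.6" --pt "0 0 -0.405 0 0 0 -0.6" --newtons 60

```text
clock: 27.6
position: [0.459, 0.0096, 0.2164]
orientation: [0.002, 0.755, 0.656, 0.0]
contact_force: [0.4, 0.0, -3.0]
gripper_width: 0.0341
gripper_force: 60.5
```

```bash
python3 - <<'E'
from go import *
print(now()[1]);inc([.4410,-.2589,.205],tool(-.14,0))
E
```

```text
[0.45899257 0.00955111 0.21638721]
inc [-0.5366, 0.0394, 0.0238, 0.001, 0.0005, -0.0001] mm 269.3 deg 0.2
```

Call:
jog_arm --pt "-0.04 0.003 0 0 0 0 -0.6" --pt "-0.12 0.009 0 0 0 0 -0.6" --pt "-0.2 0.016 0 0 0 0 -0.6" --pt "-0.285 0.022 0 0 0 0 -0.6" --pt "-0.37 0.029 0 0 0 0 -0.6" --pt "-0.45 0.035 0 0 0 0 -0.6" --pt "-0.51 0.04 0 0 0 0 -0.6" --pt "-0.534 0.042 0.01 0 0 0 -0.6" --pt "-0.536 0.042 0.015 0 0 0 -0.6" --pt "-0.536 0.042 0.015 0 0 0 -0.6"

```text
clock: 28.6
position: [0.4404, -0.2569, 0.2045]
orientation: [-0.002, 0.755, 0.656, -0.001]
contact_force: [0.3, -0.5, -1.9]
gripper_width: 0.0343
gripper_force: 60.5
```

Call:
jog_arm --pt "0 0 0 0 0 0 -0.6" --pt "0 0 0 0 0 0 -0.6" --pt "0 0 0 0 0 0 -0.6" --pt "0 0 0 0 0 0 -0.6" --pt "0 0 0 0 0 0 -0.6" --pt "0 0 0 0 0 0 -0.6" --pt "0 0 0 0 0 0 -0.6" --pt "0 0 0 0 0 0 -0.6" --pt "0 0 0 0 0 0 -0.6" --pt "0 0 0 0 0 0 -0.6"

```text
clock: 29.6
position: [0.441, -0.2585, 0.2061]
orientation: [-0.0, 0.755, 0.656, -0.001]
contact_force: [-0.9, -1.1, -2.3]
gripper_width: 0.0342
gripper_force: 60.5
```

```bash
python3 - <<'E'
from go import *
from workcell import capture
from fit import proj
import cv2
s,p,_=now();print(p,s["gripper_width"]);inc([.4410,-.2589,.205],tool(-.14,0))
cv2.imwrite("pics/s7.png",capture("scene")[:,:,::-1])
u,v=(int(x) for x in proj("scene",[*p[:2],.15]))
cv2.imwrite("pics/c7.png",cv2.resize(cv2.imread("pics/s7.png")[v-45:v+45,u-60:u+60],(800,600),interpolation=2));print(u,v)
E
```

```text
[ 0.44095699 -0.25851935  0.20614134] 0.03420995533628045
inc [-0.0007, 0.0002, 0.0023, -0.0007, 0.0004, -0.0002] mm 1.2 deg 0.1
247 129
```

View pics/c7.png

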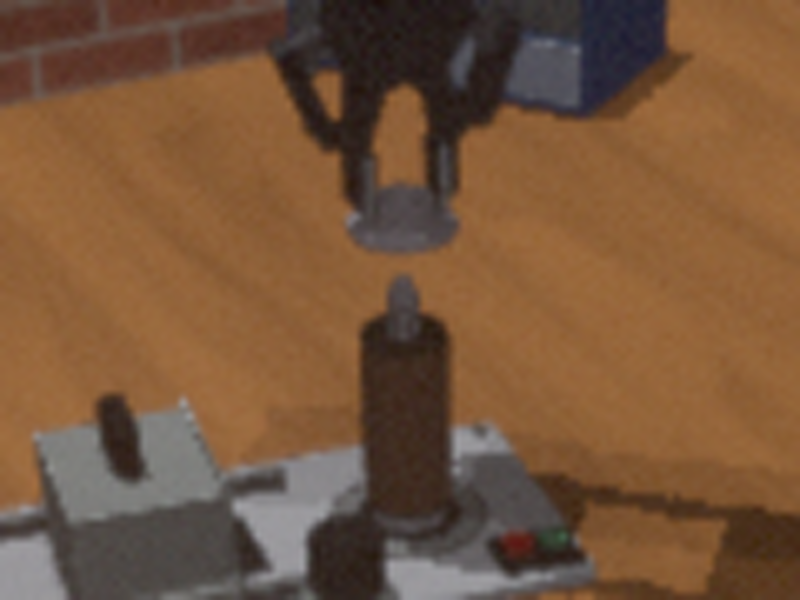

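The drum sits on the shoulder, x 362–450. The flange is level and centred at x≈403, directly above the shaft nose at (403,285). Lowering it.

Call:
jog_arm --pt "-0.0007 0 0.01 0 0 0 -0.6" --pt "-0.0007 0 0.02 0 0 0 -0.6" --pt "-0.0007 0 0.03 0 0 0 -0.6" --pt "-0.0007 0 0.04 0 0 0 -0.6" --pt "-0.0007 0 0.048 0 0 0 -0.6" --pt "-0.0007 0 0.056 0 0 0 -0.6" --pt "-0.0007 0 0.062 0 0 0 -0.6" --pt "-0.0007 0 0.068 0 0 0 -0.6" --pt "-0.0007 0 0.07 0 0 0 -0.6" --pt "-0.0007 0 0.07 0 0 0 -0.6"

```text
clock: 30.65
position: [0.4408, -0.2588, 0.171]
orientation: [-0.001, 0.755, 0.656, -0.001]
contact_force: [-0.1, 0.6, -2.8]
gripper_width: 0.0341
gripper_force: 60.5
```

Call:
jog_arm --pt "0 0 0.003 0 0 0 -0.6" --pt "0 0 0.006 0 0 0 -0.6" --pt "0 0 0.009 0 0 0 -0.6" --pt "0 0 0.012 0 0 0 -0.6" --pt "0 0 0.015 0 0 0 -0.6" --pt "0 0 0.018 0 0 0 -0.6" --pt "0 0 0.021 0 0 0 -0.6" --pt "0 0 0.024 0 0 0 -0.6" --pt "0 0 0.026 0 0 0 -0.6" --pt "0 0 0.026 0 0 0 -0.6"

```text
clock: 31.65
position: [0.4407, -0.2588, 0.1579]
orientation: [-0.001, 0.755, 0.656, -0.001]
contact_force: [0.5, 0.3, -2.0]
gripper_width: 0.0343
gripper_force: 60.5
```

Bottom at about 0.147 now. Down another 10 mm, then fine steps.

Call:
jog_arm --pt "0 0 0.003 0 0 0 -0.6" --pt "0 0 0.006 0 0 0 -0.6" --pt "0 0 0.009 0 0 0 -0.6" --pt "0 0 0.012 0 0 0 -0.6" --pt "0 0 0.015 0 0 0 -0.6" --pt "0 0 0.018 0 0 0 -0.6" --pt "0 0 0.02 0 0 0 -0.6" --pt "0 0 0.021 0 0 0 -0.6" --pt "0 0 0.022 0 0 0 -0.6" --pt "0 0 0.022 0 0 0 -0.6"

```text
clock: 32.65
position: [0.4408, -0.2589, 0.1471]
orientation: [-0.0, 0.755, 0.656, -0.001]
contact_force: [0.7, 0.3, -2.3]
gripper_width: 0.0342
gripper_force: 60.5
```

Call:
jog_arm --pt "0 0 0.001 0 0 0 -0.6" --pt "0 0 0.001 0 0 0 -0.6" --pt "0 0 0.002 0 0 0 -0.6" --pt "0 0 0.002 0 0 0 -0.6" --pt "0 0 0.003 0 0 0 -0.6" --pt "0 0 0.003 0 0 0 -0.6" --pt "0 0 0.004 0 0 0 -0.6" --pt "0 0 0.004 0 0 0 -0.6" --pt "0 0 0.004 0 0 0 -0.6" --pt "0 0 0.004 0 0 0 -0.6"

```text
clock: 33.65
position: [0.4409, -0.259, 0.1454]
orientation: [-0.0, 0.755, 0.656, -0.001]
contact_force: [-0.4, 1.4, -0.1]
gripper_width: 0.0341
gripper_force: 60.7
```

Call:
jog_arm --pt "0 0 0.001 0 0 0 -0.6" --pt "0 0 0.001 0 0 0 -0.6" --pt "0 0 0.002 0 0 0 -0.6" --pt "0 0 0.002 0 0 0 -0.6" --pt "0 0 0.002 0 0 0 -0.6" --pt "0 0 0.002 0 0 0 -0.6" --pt "0 0 0.002 0 0 0 -0.6" --pt "0 0 0.002 0 0 0 -0.6" --pt "0 0 0.002 0 0 0 -0.6" --pt "0 0 0.002 0 0 0 -0.6"

```text
clock: 34.65
position: [0.4411, -0.2593, 0.1454]
orientation: [0.0, 0.755, 0.656, -0.001]
contact_force: [-2.3, 0.9, 8.4]
gripper_width: 0.0345
gripper_force: 61.5
```

Call:
jog_arm --pt "0 0 -0.002 0 0 0 -0.2" --pt "0 0 -0.002 0 0 0 0.2" --pt "0 0 -0.002 0 0 0 0.6" --pt "0 0 -0.002 0 0 0 0.8" --pt "0 0 -0.002 0 0 0 0.8" --pt "0 0 -0.002 0 0 0 0.8" --pt "0 0 -0.03 0 0 0 0.8" --pt "0 0 -0.08 0 0 0 0.8" --pt "0 0 -0.12 0 0 0 0.7" --pt "0 0 -0.14 0 0 0 0.6"

```text
clock: 35.65
position: [0.4419, -0.2597, 0.2174]
orientation: [0.002, 0.755, 0.656, -0.001]
contact_force: [0.0, 0.1, 0.1]
gripper_width: 0.0684
gripper_force: 0.0
```

```bash
python3 - <<'E'
from go import *
from fit import *
import cv2
from workcell import capture
print(now()[1])
for ps in(-.13,-.145,-.16):
    g=np.array([.441+.18*np.cos(ps),-.259+.18*np.sin(ps)]);print(ps,g,proj("top",[*g,.115]),proj("top",[*g,.1]))
b=cv2.imread("pics/top0.png").astype(int);m=(b.sum(2)<110);m[:178]=0;m[193:]=0;m[:,:347]=0;m[:,370:]=0
ys,xs=np.nonzero(m);print("grip centroid",xs.mean(),ys.mean(),xs.min(),xs.max(),ys.min(),ys.max())
a=least_squares(lambda a:proj("top",[a[0],a[1],.11])-(xs.mean(),ys.mean()),[.6,-.28]).x;print(a,np.arctan2(a[1]+.259,a[0]-.441),np.hypot(a[1]+.259,a[0]-.441))
# flange now, after release, in scene: no view, keep picture
cv2.imwrite("pics/s8.png",capture("scene")[:,:,::-1])
inc([.6191,-.285,.225],tool(-.145,0))
E
```

```text
[ 0.44192792 -0.25974808  0.21736735]
-0.13 [ 0.61948114 -0.28233415] [358.1493127  180.15679688] [357.02139899 181.09786107]
-0.145 [ 0.61911106 -0.28500864] [359.01551261 180.27216435] [357.87874528 181.21207978]
-0.16 [ 0.61870091 -0.28767728] [359.88044249 180.40022391] [358.73482855 181.33886571]
grip centroid 357.5769230769231 185.33333333333334 350 365 182 188
[ 0.60409907 -0.2810693 ] -0.1344953312541796 0.16458542263037312
inc [-0.0, 0.3572, -0.0128, 0.0008, 0.0015, 0.0015] mm 178.7 deg 0.4
```

Call:
jog_arm --pt "0 0.03 0 0 0 0 0.3" --pt "0 0.09 0 0 0 0 0.3" --pt "0 0.16 0 0 0 0 0.3" --pt "0 0.23 0 0 0 0 0.3" --pt "0.001 0.29 0 0 0 0 0.3" --pt "0.001 0.32 0.03 0 0 0 0.3" --pt "0.001 0.33 0.08 0 0 0 0.3" --pt "0.001 0.33 0.12 0 0 0 0.3" --pt "0.001 0.33 0.14 0 0 0 0.3" --pt "0.001 0.33 0.14 0 0 0 0.3"

```text
clock: 36.7
position: [0.6029, -0.2806, 0.1413]
orientation: [-0.003, 0.755, 0.656, -0.002]
contact_force: [-0.2, -1.0, 0.1]
gripper_width: 0.0557
gripper_force: 0.0
```

```bash
python3 - <<'E'
from go import *
s,p,_=now();print(p,s["gripper_width"]);inc([.604,-.2815,.09],tool(-.14,0))
E
```

```text
[ 0.6029348  -0.28062746  0.1413434 ] 0.055722000701042045
inc [-0.0015, 0.003, 0.1027, -0.002, -0.0003, -0.0001] mm 51.4 deg 0.4
```

Call:
jog_arm --pt "0 0 0.02 0 0 0 0.3" --pt "0 0 0.04 0 0 0 0.3" --pt "0 0 0.06 0 0 0 0.3" --pt "0 0 0.08 0 0 0 0.3" --pt "0 0 0.092 0 0 0 0.3" --pt "0 0 0.098 0 0 0 0.2" --pt "0 0 0.098 0 0 0 0" --pt "0 0 0.098 0 0 0 -0.3" --pt "0 0 0.098 0 0 0 -0.7" --pt "0 0 0.098 0 0 0 -1" --newtons 25

```text
clock: 37.7
position: [0.6048, -0.2818, 0.0957]
orientation: [0.0, 0.755, 0.656, -0.001]
contact_force: [1.0, 0.1, 0.8]
gripper_width: 0.0153
gripper_force: 26.7
```

Call:
jog_arm --pt "0 0 0 0 0 0 -1" --pt "0 0 0 0 0 0 -1" --pt "0 0 0 0 0 0 -1" --pt "0 0 0 0 0 0 -1" --pt "0 0 0 0 0 0 -1" --pt "0 0 0 0 0 0 -1" --pt "0 0 0 0 0 0 -1" --pt "0 0 0 0 0 0 -1" --pt "0 0 0 0 0 0 -1" --pt "0 0 0 0 0 0 -1"

```text
clock: 38.7
position: [0.6048, -0.2818, 0.0956]
orientation: [0.0, 0.755, 0.656, -0.001]
contact_force: [2.6, 0.1, 5.4]
gripper_width: 0.0152
gripper_force: 27.3
```

```bash
python3 - <<'E'
from go import *
s,p,_=now();print(p,s["gripper_width"],s["contact_force"]);d=p[:2]-[.441,-.259];print(np.hypot(*d),np.arctan2(d[1],d[0]))
for ps in(-.13,-.14,-.15):inc([.441+.0855*np.cos(ps),-.259+.0855*np.sin(ps),p[2]],tool(-.14,0))
E
```

```text
[ 0.60475729 -0.28182873  0.09561119] 0.015162405523159655 [2.55631616 0.14945102 5.41230136]
0.1653408610024819 -0.1385131833807395
inc [0.0011, -0.1597, 0.0001, -0.0002, 0.0005, -0.0002] mm 79.8 deg 0.1
inc [-0.0006, -0.1597, 0.0001, -0.0002, 0.0005, -0.0002] mm 79.8 deg 0.1
inc [-0.0023, -0.1597, 0.0001, -0.0002, 0.0005, -0.0002] mm 79.9 deg 0.1
```

Call:
jog_arm --pt "0 -0.006 0 0 0 0 -1" --pt "0 -0.016 0 0 0 0 -1" --pt "0 -0.026 0 0 0 0 -1" --pt "0 -0.036 0 0 0 0 -1" --pt "0 -0.046 0 0 0 0 -1" --pt "0 -0.056 0 0 0 0 -1" --pt "0 -0.066 0 0 0 0 -1" --pt "0 -0.076 0 0 0 0 -1" --pt "0 -0.084 0 0 0 0 -1" --pt "0 -0.09 0 0 0 0 -1"

```text
clock: 39.7
position: [0.5599, -0.275, 0.0956]
orientation: [0.0, 0.755, 0.656, -0.0]
contact_force: [3.1, 2.4, 6.3]
gripper_width: 0.0153
gripper_force: 27.5
```

Call:
jog_arm --pt "0 -0.006 0 0 0 0 -1" --pt "0 -0.016 0 0 0 0 -1" --pt "0 -0.026 0 0 0 0 -1" --pt "0 -0.036 0 0 0 0 -1" --pt "0 -0.044 0 0 0 0 -1" --pt "0 -0.05 0 0 0 0 -1" --pt "0 -0.053 0 0 0 0 -1" --pt "0 -0.055 0 0 0 0 -1" --pt "0 -0.055 0 0 0 0 -1" --pt "0 -0.055 0 0 0 0 -1"

```text
clock: 40.7
position: [0.5327, -0.2708, 0.0956]
orientation: [-0.0, 0.755, 0.656, -0.0]
contact_force: [1.3, 2.7, 7.1]
gripper_width: 0.0158
gripper_force: 27.6
```

```bash
python3 - <<'E'
from go import *
s,p,_=now();print(p,s["gripper_width"],s["contact_force"],s["wrist_torque"]);d=p[:2]-[.441,-.259];print(np.hypot(*d),np.arctan2(d[1],d[0]))
inc([.441+.0855*np.cos(-.14),-.259+.0855*np.sin(-.14),p[2]],tool(-.14,0))
E
```

```text
[ 0.53268294 -0.27078629  0.09558369] 0.015822476006935916 [1.31654076 2.670887   7.14891338] [ 0.4296036  -0.3809702  -0.30925499]
0.0924374327327835 -0.12785368964946717
inc [-0.0023, -0.0139, 0.0, -0.0004, 0.0, -0.0001] mm 7.0 deg 0.1
```

Call:
jog_arm --pt "-0.0005 -0.003 0 0 0 0 -1" --pt "-0.001 -0.006 0 0 0 0 -1" --pt "-0.001 -0.009 0 0 0 0 -1" --pt "-0.001 -0.012 0 0 0 0 -1" --pt "-0.001 -0.0139 0 0 0 0 -1" --pt "-0.001 -0.0139 0 0 0 0 -1" --pt "-0.001 -0.0139 0 0 0 0 -1" --pt "-0.001 -0.0139 0 0 0 0 -1" --pt "-0.001 -0.0139 0 0 0 0 -1" --pt "-0.001 -0.0139 0 0 0 0 -1"

```text
clock: 41.7
position: [0.5259, -0.2698, 0.0956]
orientation: [-0.001, 0.755, 0.656, -0.0]
contact_force: [3.1, 4.4, 7.6]
gripper_width: 0.0156
gripper_force: 27.7
```

```bash
python3 - <<'E'
from go import *
s,p,_=now();print(p,s["gripper_width"],s["contact_force"]);d=p[:2]-[.441,-.259];print(np.hypot(*d),d@[np.cos(.14),-np.sin(.14)])
E
```

```text
[ 0.52586559 -0.26976869  0.09555703] 0.01555603480761908 [3.10303466 4.43796923 7.64177675]
0.08554609118261126 0.08553796515051407
```

Call:
jog_arm --pt "0 0 0 0 0 0 -0.8" --pt "0 0 0 0 0 0 -0.5" --pt "0 0 0 0 0 0 -0.2" --pt "0 0 0 0 0 0 -0.2" --pt "0 0 0 0 0 0 -0.2" --pt "0 0 -0.03 0 0 0 -0.2" --pt "0 0 -0.08 0 0 0 -0.2" --pt "0 0 -0.15 0 0 0 -0.2" --pt "0 0 -0.22 0 0 0 -0.2" --pt "0 0 -0.28 0 0 0 -0.2"

```text
clock: 42.7
position: [0.526, -0.2712, 0.2384]
orientation: [0.001, 0.755, 0.656, -0.001]
contact_force: [-0.3, -0.2, 0.3]
gripper_width: 0.0342
gripper_force: 0.0
```

Call:
jog_arm --pt "0.05 0 -0.02 0 0 0 -0.2" --pt "0.12 0 -0.04 0 0 0 -0.2" --pt "0.2 0 -0.06 0 0 0 -0.2" --pt "0.28 0 -0.06 0 0 0 -0.2" --pt "0.36 0 -0.06 0 0 0 -0.2" --pt "0.44 0 -0.06 0 0 0 -0.2" --pt "0.52 -0.05 -0.06 0 0 0 -0.2" --pt "0.6 -0.1 -0.06 0 0 0 -0.2" --pt "0.65 -0.13 -0.06 0 0 0 -0.2" --pt "0.66 -0.15 -0.06 0 0 0 -0.2"

```text
clock: 43.7
position: [0.4968, 0.0689, 0.266]
orientation: [-0.0, 0.754, 0.657, -0.001]
contact_force: [0.2, -0.6, -0.6]
gripper_width: 0.0341
gripper_force: 0.0
```

```bash
python3 - <<'E'
from go import *
from fit import *
import cv2
from workcell import capture
s,p,_=now();print(p,s["contact_force"])
c=capture("top")[:,:,::-1];cv2.imwrite("pics/t9.png",c);b=c.astype(int)
g=np.array([.441,-.259])+.0855*np.array([np.cos(.14),-np.sin(.14)])
u,v=proj("top",[*g,.115]);print("expected grip",u,v)
x0,y0=int(u)-11,int(v)-6
m=b[y0:y0+14,x0:x0+24].sum(2)<120;ys,xs=np.nonzero(m);print("dark",xs.mean()+x0,ys.mean()+y0,m.sum())
u,v=proj("top",[.441,-.259,.154]);print("expected flange top",u,v)
x0,y0=int(u)-14,int(v)-14;w=b[y0:y0+29,x0:x0+29]
m=((w[...,0]>w[...,2]-15)&(w.sum(2)>240));print("flange region");print("\n".join("".join(f"{int(q):4d}" for q in r) for r in w.sum(2)[::2,::2]//3))
E
```

```text
[0.49681422 0.06886395 0.2659662 ] [ 0.15319428 -0.61157034 -0.55010461]
expected grip 355.7549453970592 210.18605057541257
dark 354.8888888888889 210.77777777777777 81
expected flange top 355.9753722070503 236.90332037426725
flange region
 138 134 136 136 139 141 140 141 140 142 142 140 140 134 168
 120 143 137 140 140 137 137 138 141 142 141 139 141 143 168
  45  39  74  89 135 102 106 115 137 137 139 139 140 139 165
  76  78  76  60  94 152 181 180 168 103  93 142 116 121 185
 102  69  62 118 183 179 165 175 173 178 167  42  35  88 154
  64  32  56 193 184 141 177 175 171 152 169 160 152 193 187
  34   4 122 188 137 186 133  44  73 176 161 174 186 188 183
  16  15 148 189 127 190  34 111 188 130 171 170 177 185 187
  20   7 147 189  85 193  43  70 103 108 172 178 179 187 188
  20  20 107 186 158 138 175  92 107 191 156 175 150 188 187
  18  17  48 183 188 106 122 166 169 156 179 173 189 187 184
  16  19  12  86 184 186 184 185 179 178 173 180 185 190 183
   7  17  11  13  44 170 180 180 173 170 169 188 189 186 186
  62  18  16  13  13  34  77 110 108 177 184 185 188 183 186
  72  80  77  65  78  86 150 123 150 188 185 188 186 190 186
```

```bash
python3 -c "
from workcell import ticket
print(ticket.sign_off())"
```

```text
the job is handed in; nothing more can be done
None
```

The job is handed in at about 44 s: the thick drum is home on the shoulder, the flange lies flat on it, hub up, and by arm position the hood's mouth is about 10 mm from the drum.

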